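# Close the leaf of the loaded drill jig

## Task

Two drill jigs stand open on the bench. On the one that has a part in its nest, swing the hinged leaf up by its bar, over past upright, and lower it gently until it lies fully home on its rest, then let go. Leave the leaf of the empty jig open.

Things in the scene. Friction and masses are not known exactly. Their poses are not given: they have to be found in the camera images.
- jig: Drill jig with a part in its nest, fixed to the bench: green base 180 x 150 x 14 mm, two cheeks (tops at 80 mm: the leaf's rest), between them a steel part with a round boss (top 62 mm). Origin on the bench under the nest's middle; x points level to the hinge side, y along the hinge, z up. Hinge axis along y at x 55, z 85 mm. A like jig, nest empty, stands at the bench's other side.
- leaf (a joint): Angle (rad) of the loaded jig's leaf, an aluminium plate 100 x 120 x 10 mm, 0.35 to 0.6 kg: 0 = level, home on its rest; pi/2 = upright; 2.0 = as found, leaning on its back stop. Little friction: past upright it falls shut unless held, so guide it all the way and let go within 5 mm of home. Gently: under 3 rad/s in the last 0.25 rad.
- leaf_bar (a point): Middle of the round steel bar at the leaf's free edge: 14 mm thick, 90 mm free between two arms, parallel to the hinge (jig's y), 160 mm from it, 53 mm gap to the plate. At leaf angle a it is at x = 55 - 160 cos a, z = 85 + 160 sin a mm in the jig's frame. Pinch it across from straight above; it turns between the fingers as the leaf swings. Axes turn with the leaf; at 0 as the jig's.
- spare_leaf (a joint): Angle (rad) of the empty jig's leaf, same size and meaning; found near 2.0 with its bar about 230 mm above the bench, to be left there.

How it is judged:
By the outcome, as a careful person would: the job done as asked, in the order asked, and still so for the second after the job is handed in, with the robot touching nothing.
It also fails if it takes over 35 s, if anything falls off the work surface, if the arm or the gripper's body presses on something with over 40 N, if the wrist force passes 120 N, or if a joint passes its speed limit or range.

## Robot

A 6-joint arm with a two-finger parallel gripper is mounted at the origin on the work surface. World frame = base frame: x ahead of the robot, y to its left, z up, the work surface at z = 0. Lengths are in m, angles in degrees, forces in N, time in s.
With the tool pointing down it reaches from about 0.3 to 0.75 m from the base axis. Payload 8.5 kg.
Tool frame: the origin (TCP) lies at the very end of the fingers, on their centre line; the grasp point (between the pads) lies 19 mm behind it (env.pinch_z is the distance from the TCP to the grasp point, in m); z points along the fingers, y is the line along which they close (so a half turn about z gives the same grasp; the last joint's range is limited). The gripper opens to 85 mm and grips with 20 to 120 N. Pads are 22 mm wide; open, the fingers measure 114 mm over their backs; the gripper's body (76 mm by 85 mm) begins 54 mm behind the grasp point. The pads swing forward as they close: fully open they stand 13 mm farther back than shut.
Start: joints at [-76.908, 21.807, 74.336, -0, 83.858, -12.336], TCP at [0.236, -0.497, 0.231] pointing down, gripper open.
Joint ranges: [-178.18, 178.18], [-50.72, 133.34], [12.68, 142.11], [-81.47, 261.47], [9.98, 163.14], [-165.26, 165.26]. Speed limits (degrees/s): [136.94, 136.94, 180, 180, 180, 180].

## Interface

Orientations are given as a 3x3 rotation matrix whose columns are the frame's x, y, z axes.
In Python, from rig import env, viewer gives the robot as it stands.
- The arm moves only by the tool drive_tool, never from a script. Its argument "series" is a list of rows, each a list of 3 entries, a list of its own where there are three numbers: the shift along the tool's x, y, z in m, then the turn about the tool's z in degrees, then the finger opening in m, from 0 to 0.0854. A call has 1 to 20 rows; each row is the pose to reach, as a shift and turn from the pose commanded when the call began, along the tool's axes at that moment; what a row does not reach only later rows make up. A row lasts 1/10 s, in which the tool goes at most 50 mm and 8.59 degrees, less where a joint would pass 70% of its speed; a pose out of reach is approached as far as the arm can. A call with a gripper value outside its range is refused whole. The fingers move at their own pace and stop on an object; "newtons" is the grip in N (left out, the last holds). Time passes only in rows, so rows that repeat a pose let the fingers close. It gives the time, the measured TCP pose, the force, the opening and the grip force at its end, in the units of the state.
- env.observe(): the state, without advancing time (a new reading comes with each control period).
- viewer.get_image(name): name is "scene" or "top" or "wrist"; returns a dict with "img" (420x560x3 uint8, red, green, blue), "depth" (420x560 float32, m along the optical axis (not along the pixel's ray), 0 where there is no reading), "camera_matrix" (3x3 intrinsics, pixels), "rvec" (rotation vector, rad) and "tvec" (3), from world to camera coordinates, as OpenCV has them. Camera axes: x right, y down, z forward; pixel columns grow to the right and rows downward; lengths in m; the calibration is good to about 2 mm. A picture is of the moment at which its call begins.
- env.close_job(): hands the job in; it is judged then, once.
The state is a dict: "time_s": time; "q": joint angles; "qvel": joint speeds; "joint_efforts": joint torques, N m; "position": TCP position; "tool_rot": TCP orientation; "ft_force": force on the tool from outside, world axes, zero at the start; "wrist_torque": the same for the moment, N m; "grip_width": finger opening in m; "gripper_force": force on a finger pad.
Only numpy, scipy, OpenCV 4.12 (cv2) and the standard library are available. Lean on these libraries where they do the work, as an engineer would, in place of code of your own. Each camera call takes 0.05 s, during which the arm holds its last target. There are 200 camera calls.

## Working session

There is one attempt and no reset: what is moved stays moved. The work goes in short steps, Python scripts to look and compute and a tool call to move; the robot and the scene stay as the last step left them, time stands still between calls to the robot, and variables do not carry over. Pictures are saved under pics/ and viewed, at most 10 in all, crops included, and the job is handed in when it is done.

Besides the shell and the picture viewer there is one more tool, called after ">>>" as a command line: name --argument value ..., lists and objects as JSON in quotes. drive_tool: Moves the arm, as the interface text tells. Its arguments: {"type":"object","properties":{"series":{"type":"array"},"newtons":{"type":"number"}},"required":["series"]}

```bash
mkdir -p pics
cat > h.py <<'E'
import numpy as np,cv2
from rig import env,viewer
def cam(n):
    d=viewer.get_image(n); R=cv2.Rodrigues(np.array(d["rvec"],float))[0]; t=np.array(d["tvec"],float).ravel()
    K=np.array(d["camera_matrix"]); return d,K,R,t
def cloud(d,K,R,t):
    z=d["depth"]; v,u=np.indices(z.shape)
    p=np.stack([(u-K[0,2])/K[0,0]*z,(v-K[1,2])/K[1,1]*z,z],-1)
    P=(p-t)@R; P[z==0]=np.nan; return P
E
python3 - <<'E'
from h import *
s=env.observe(); print(s["time_s"],s["position"],np.round(s["tool_rot"],3).tolist(),env.pinch_z)
ims=[]
for n in("scene","top"):
    d,K,R,t=cam(n); np.savez(f"pics/{n}.npz",img=d["img"],P=cloud(d,K,R,t),K=K,R=R,t=t); ims.append(d["img"]); print(n,-R.T@t)
    cv2.imwrite(f"pics/{n}.png",d["img"][...,::-1])
E
```

```text
0.0 [ 0.23608852 -0.4963981   0.23070152] [[0.903, 0.429, -0.0], [0.429, -0.903, 0.001], [0.0, -0.001, -1.0]] 0.0187
scene [0.97236328 0.47966661 0.67951848]
top [ 0.40605558 -0.01448236  0.91424799]
```

View pics/scene.png

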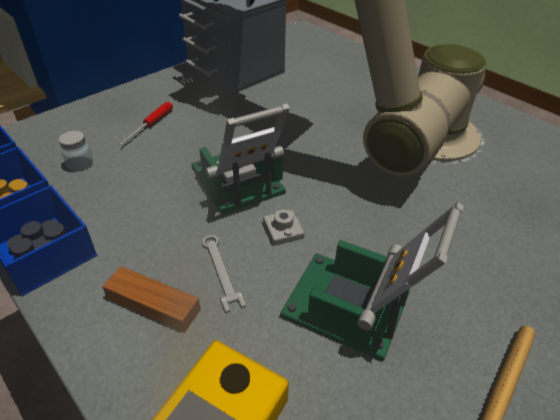

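View pics/top.png

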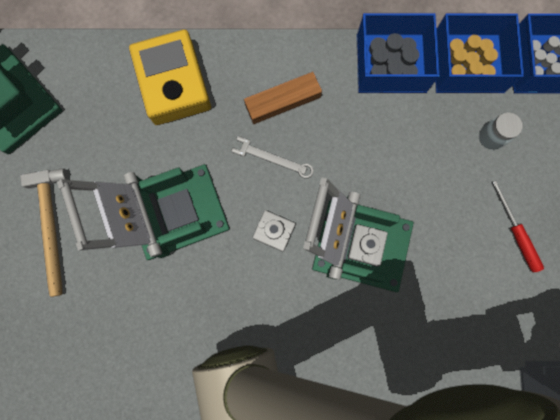

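The top view shows the loaded jig on the right, with its boss at about (370,243) and its bar running (318,185)-(330,225). The left jig's nest is empty (dark square at 178,210). Next I'll measure the bar and base.

Run:
```python
from h import *
for n in("top","scene"):
    f=np.load(f"pics/{n}.npz");P=f["P"];img=f["img"]
    reg=(P[...,0]>.25)&(P[...,0]<.58)&(P[...,1]<.06)&(P[...,1]>-.3)
    m=reg&(P[...,2]>.213)&(P[...,2]<.26)&(P[...,0]>.33)
    q=P[m]; c=q.mean(0); w,V=np.linalg.eigh(np.cov(q[:,:2].T)); a=V[:,1]; s=(q[:,:2]-c[:2])@a
    print(n,"bar",len(q),c.round(4),"dir",a.round(3),"ext",s.min().round(4),s.max().round(4),"zmax",np.percentile(q[:,2],[50,95,99]).round(4), "mid",(c[:2]+a*(s.min()+s.max())/2).round(4))
    hsv=cv2.cvtColor(img,cv2.COLOR_RGB2HSV)
    g=(hsv[...,0]>55)&(hsv[...,0]<95)&(hsv[...,1]>90)&reg&(P[...,2]<.03)
    r=cv2.minAreaRect(P[g][:,:2].astype(np.float32)*1000); print(" base",g.sum(),r)
    # cheek tops / boss
    b=reg&(abs(P[...,2]-.062)<.003)&(hsv[...,1]<60); print(" boss",b.sum(),np.median(P[b],0).round(4))
    k=(hsv[...,0]>55)&(hsv[...,0]<95)&(hsv[...,1]>90)&reg&(abs(P[...,2]-.08)<.004)
    print(" cheek",k.sum(), cv2.minAreaRect(P[k][:,:2].astype(np.float32)*1000) if k.sum()>5 else "")
```

```text
top bar 731 [ 0.5138 -0.0709  0.2349] dir [-0.968  0.251] ext -0.0595 0.0568 zmax [0.2363 0.2392 0.2403] mid [ 0.5151 -0.0713]
 base 2025 ((484.9402160644531, -183.65872192382812), (177.36968994140625, 146.9773712158203), 75.55209350585938)
 boss 292 [ 0.485  -0.1877  0.0622]
 cheek 666 ((484.2767639160156, -186.2370147705078), (83.64884185791016, 129.788330078125), 75.13612365722656)
scene bar 604 [ 0.5179 -0.0696  0.233 ] dir [-0.966  0.259] ext -0.0556 0.0623 zmax [0.2348 0.2395 0.2405] mid [ 0.5146 -0.0688]
 base 344 ((483.91998291015625, -180.96954345703125), (174.75978088378906, 150.2486114501953), 74.12252044677734)
 boss 88 [ 0.5433 -0.145   0.0625]
 cheek 90 ((537.9609375, -204.69522094726562), (62.626075744628906, 13.330977439880371), 75.4322509765625)
```

```bash
cat > go.py <<'E'
from h import *
import sys
O=np.array([.4845,-.186]);u=np.array([.254,.967]);u/=np.linalg.norm(u)
def bar(a): return np.r_[O+u*(.055-.16*np.cos(a)),.085+.16*np.sin(a)]
def rel(p):
    s=env.observe(); return s["tool_rot"].T@(p-s["position"]) if hasattr(s["tool_rot"],'T') else np.array(s["tool_rot"]).T@(np.array(p)-s["position"])
def turn():
    R=np.array(env.observe()["tool_rot"]); y=R.T@np.r_[-u,0]; return np.degrees(np.arctan2(-y[0],y[1]))
E
python3 - <<'E'
from go import *
b=bar(2.0); print(b, rel(np.r_[b[:2],.31]), turn(), rel(np.r_[.2361,-.4964,.31]))
E
```

```text
[ 0.51538831 -0.06840553  0.23048759] [ 0.43607136 -0.26674772 -0.07877093] 40.14653231216691 [ 6.26388731e-05 -1.44241651e-04 -7.92195729e-02]
```

>>> drive_tool --series '[[[0,0,-0.04],0,0.0854],[[0.02,-0.01,-0.079],0,0.0854],[[0.06,-0.035,-0.079],4,0.0854],[[0.1,-0.06,-0.079],8,0.0854],[[0.14,-0.085,-0.079],12,0.0854],[[0.18,-0.11,-0.079],17,0.0854],[[0.22,-0.135,-0.079],22,0.0854],[[0.26,-0.16,-0.079],27,0.0854],[[0.3,-0.184,-0.079],32,0.0854],[[0.34,-0.208,-0.079],36,0.0854],[[0.38,-0.232,-0.079],40.1,0.0854],[[0.41,-0.251,-0.079],40.1,0.0854],[[0.43,-0.263,-0.079],40.1,0.0854],[[0.436,-0.267,-0.079],40.1,0.0854],[[0.436,-0.267,-0.079],40.1,0.0854],[[0.436,-0.267,-0.079],40.1,0.0854],[[0.436,-0.267,-0.079],40.1,0.0854]]' --newtons 50

```text
time_s: 1.8
position: [0.5148, -0.0694, 0.3104]
tool_rot: [[0.967, -0.255, -0.0], [-0.255, -0.967, -0.0], [-0.0, 0.0, -1.0]]
ft_force: [-0.4, 0.1, 0.8]
grip_width: 0.0857
gripper_force: 0.0
```

Run:
```python
from go import *
s=env.observe();b=bar(2.0);print(s["time_s"],s["position"],rel(np.r_[b[:2],b[2]-.0187]),turn(),s["qvel"])
d,K,R,t=cam("wrist");P=cloud(d,K,R,t);cv2.imwrite("pics/w1.png",d["img"][...,::-1])
m=(P[...,2]>.213)&(P[...,2]<.25)&(np.linalg.norm(P[...,:2]-b[:2],axis=-1)<.075)
q=P[m];print(m.sum())
if m.sum()>20:
    c=q.mean(0);w,V=np.linalg.eigh(np.cov(q[:,:2].T));print(c,V[:,1],np.percentile(q[:,2],[50,99]), "across",np.percentile((q[:,:2]-b[:2])@u,[1,50,99]),"along",np.percentile((q[:,:2]-b[:2])@[-u[1],u[0]],[1,50,99]))
```

```text
1.8 [ 0.51481813 -0.06938561  0.31036798] [ 0.00031181 -0.00110941  0.09858017] -0.04383249535470059 [-0.00638662 -0.14933491 -0.1799872   0.12757487 -0.11065333  0.16972397]
2993
[ 0.51763477 -0.07348303  0.234638  ] [-0.96729291  0.25366202] [0.23605146 0.23945956] across [-0.01578753 -0.00409686  0.0035634 ] along [-0.05708518 -0.00547846  0.05752596]
```

View pics/w1.png

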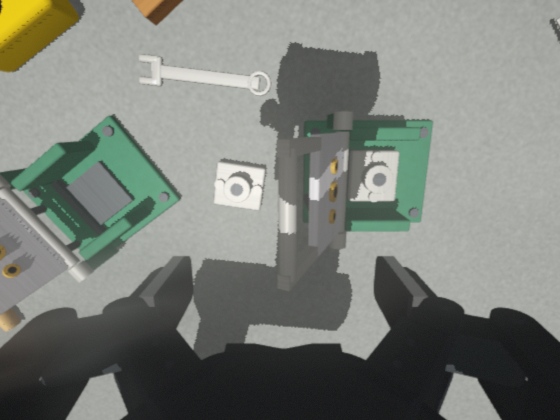

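The wrist view shows the bar at about (287,200), centred between the fingers, with the loaded nest to its right (boss at 380,180). I'll descend and pinch.

>>> drive_tool --series '[[[0,0.001,0.03],0,0.0854],[[0,0.002,0.06],0,0.0854],[[0,0.002,0.08],0,0.0854],[[0,0.002,0.092],0,0.0854],[[0,0.002,0.098],0,0.0854],[[0,0.002,0.098],0,0.0854],[[0,0.002,0.098],0,0.03],[[0,0.002,0.098],0,0.03],[[0,0.002,0.098],0,0.02],[[0,0.002,0.098],0,0.02],[[0,0.002,0.098],0,0.0],[[0,0.002,0.098],0,0.0],[[0,0.002,0.098],0,0.0],[[0,0.002,0.098],0,0.0],[[0,0.002,0.098],0,0.0],[[0,0.002,0.098],0,0.0]]' --newtons 40

```text
time_s: 3.45
position: [0.5143, -0.0724, 0.2128]
tool_rot: [[0.967, -0.254, -0.001], [-0.254, -0.967, -0.004], [0.0, 0.005, -1.0]]
ft_force: [-4.7, -11.1, 3.3]
grip_width: 0.013
gripper_force: 39.0
```

Run:
```python
from go import *
s=env.observe();p=np.array(s["position"]);h=np.r_[O+u*.055,.085]
e=p+[0,0,.0187]-h; ex=e[:2]@u;print(ex,e[2],np.hypot(ex,e[2]),np.arctan2(e[2],-ex))
d,K,R,t=cam("scene");cv2.imwrite("pics/s2.png",cv2.resize(d["img"][60:270,150:430,::-1],None,fx=2,fy=2))
# arc rows in tool axes (y=-u, z=down), from a0=2.0-ish circle tangent at current point
a0=np.arctan2(e[2],-ex)
for a in np.append(np.arange(a0,0,-.1),0): print(round(a,2),round(-.16*(np.cos(a0)-np.cos(a)),4),round(.16*(np.sin(a0)-np.sin(a)),4))
```

```text
0.06247051642399484 0.1464584189220774 0.15922510447613256 1.973971467365299
1.97 -0.0 0.0
1.87 0.015 -0.0055
1.77 0.0305 -0.0095
1.67 0.0463 -0.012
1.57 0.0623 -0.0128
1.47 0.0782 -0.0121
1.37 0.0941 -0.0097
1.27 0.1096 -0.0058
1.17 0.1246 -0.0004
1.07 0.139 0.0065
0.97 0.1527 0.0148
0.87 0.1655 0.0245
0.77 0.1772 0.0353
0.67 0.1878 0.0473
0.57 0.1971 0.0603
0.47 0.2051 0.0741
0.37 0.2117 0.0887
0.27 0.2168 0.1039
0.17 0.2204 0.1195
0.07 0.2223 0.1353
0.0 0.2228 0.1472
```

View pics/s2.png

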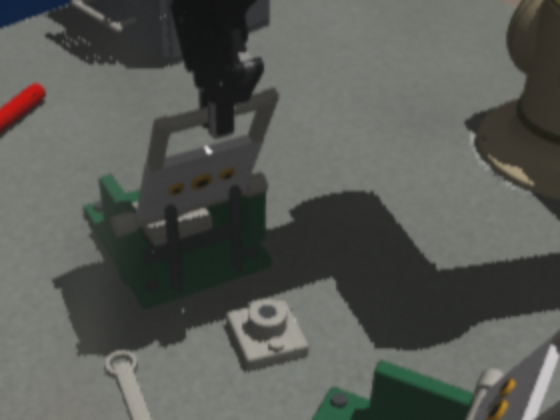

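The bar is pinched (13 mm opening, 39 N), and the hinge sits about 4 mm nearer the robot's right than I estimated. I'll swing the first half of the arc.

>>> drive_tool --series '[[[0,0.009,-0.003],0,0.0],[[0,0.017,-0.006],0,0.0],[[0,0.032,-0.01],0,0.0],[[0,0.048,-0.013],0,0.0],[[0,0.064,-0.0144],0,0.0],[[0,0.08,-0.0141],0,0.0],[[0,0.096,-0.0122],0,0.0],[[0,0.111,-0.0087],0,0.0],[[0,0.1266,-0.0036],0,0.0],[[0,0.141,0.0029],0,0.0],[[0,0.155,0.0109],0,0.0],[[0,0.155,0.0109],0,0.0],[[0,0.155,0.0109],0,0.0]]'

```text
time_s: 4.8
position: [0.4754, -0.221, 0.201]
tool_rot: [[0.967, -0.254, -0.0], [-0.254, -0.967, -0.0], [-0.0, 0.001, -1.0]]
ft_force: [1.1, -1.8, -0.6]
grip_width: 0.0126
gripper_force: 41.8
```

Run:
```python
from go import *
s=env.observe();p=np.array(s["position"]);h=np.r_[O+u*.051,.085]
e=p+[0,0,.0187]-h; ex=e[:2]@u;print(ex,e[2],np.hypot(ex,e[2]),np.arctan2(e[2],-ex),s["ft_force"],s["qvel"])
```

```text
-0.08717052159787043 0.13473730414969187 0.16047691723475802 0.9965565787392547 [ 1.12609261 -1.77253265 -0.5500491 ] [ 0.97289285 -0.6266331  -0.09559497  0.10888803  0.40087833  0.11140153]
```

>>> drive_tool --series '[[[0,0.007,0.005],0,0.0],[[0,0.0131,0.0093],0,0.0],[[0,0.0251,0.0198],0,0.0],[[0,0.036,0.0315],0,0.0],[[0,0.0457,0.0443],0,0.0],[[0,0.054,0.0579],0,0.0],[[0,0.061,0.0723],0,0.0],[[0,0.0665,0.0873],0,0.0],[[0,0.0686,0.095],0,0.0],[[0,0.0704,0.1028],0,0.0],[[0,0.0718,0.1107],0,0.0],[[0,0.0728,0.1186],0,0.0],[[0,0.0732,0.1226],0,0.0],[[0,0.0734,0.1266],0,0.0],[[0,0.0736,0.1306],0,0.0],[[0,0.0736,0.133],0,0.0],[[0,0.0736,0.1346],0,0.0],[[0,0.0736,0.1346],0,0.0],[[0,0.0736,0.1346],0,0.0]]'

```text
time_s: 6.7
position: [0.4566, -0.2915, 0.0666]
tool_rot: [[0.967, -0.253, -0.001], [-0.253, -0.967, -0.0], [-0.001, 0.0, -1.0]]
ft_force: [-4.2, -3.4, -1.0]
grip_width: 0.0124
gripper_force: 42.0
```

Run:
```python
from go import *
s=env.observe();p=np.array(s["position"]);h=np.r_[O+u*.051,.085]
e=p+[0,0,.0187]-h; ex=e[:2]@u;print(ex,e[2],np.hypot(ex,e[2]),np.arctan2(e[2],-ex),s["ft_force"])
d,K,R,t=cam("scene");P=cloud(d,K,R,t);cv2.imwrite("pics/s3.png",cv2.resize(d["img"][60:270,150:430,::-1],None,fx=2,fy=2))
d,K,R,t=cam("top");P=cloud(d,K,R,t)
c=P-np.r_[O-.004*u,0]; X=c[...,:2]@u; Y=c[...,:2]@[-u[1],u[0]]
for x in(-100,-60,-30,0,30):
    m=(abs(X-x/1000)<.008)&(abs(Y)<.055)&(P[...,2]>.03)&(P[...,2]<.13); print(x,m.sum(),np.percentile(P[m][:,2],[10,50,90]).round(4) if m.any() else "")
```

```text
-0.16013198495771894 0.0003199223745396912 0.16013230453854355 0.0019978641304638826 [-4.17409969 -3.3565727  -0.98699569]
-100 20 [0.086  0.0898 0.0927]
-60 66 [0.0874 0.0903 0.0926]
-30 509 [0.0884 0.0901 0.092 ]
0 492 [0.089  0.0912 0.0947]
30 498 [0.0881 0.0902 0.0919]
```

View pics/s3.png

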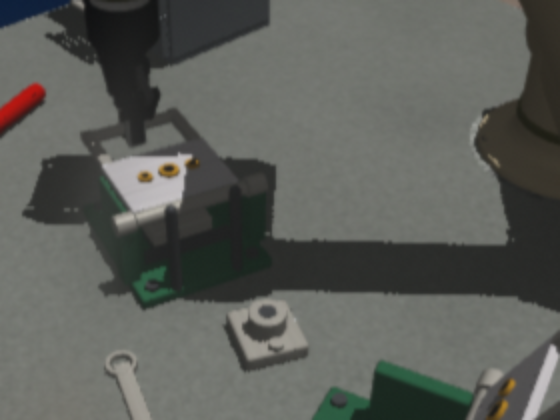

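The picture shows the leaf lying level, with its plate at about (180,180) and the top at 90 mm along its whole length. I'll press 1 mm more, open partly and withdraw straight up.

>>> drive_tool --series '[[[0,0,0.001],0,0.0],[[0,0,0.001],0,0.0],[[0,0,0.001],0,0.02],[[0,0,0.001],0,0.035],[[0,0,0.001],0,0.04],[[0,0,0.001],0,0.04],[[0,0,0.001],0,0.04],[[0,0,-0.004],0,0.04],[[0,0,-0.015],0,0.04],[[0,0,-0.03],0,0.04],[[0,0,-0.06],0,0.04],[[0,0,-0.1],0,0.04],[[0,0,-0.14],0,0.04],[[0,0,-0.14],0,0.04],[[0,0,-0.14],0,0.04]]'

```text
time_s: 8.3
position: [0.4569, -0.2915, 0.2081]
tool_rot: [[0.967, -0.253, 0.002], [-0.253, -0.967, -0.002], [0.002, 0.001, -1.0]]
ft_force: [0.2, 0.8, -0.5]
grip_width: 0.0396
gripper_force: 0.0
```

Run:
```python
from go import *
d,K,R,t=cam("scene");P=cloud(d,K,R,t);cv2.imwrite("pics/s4.png",d["img"][...,::-1])
c=P-np.r_[O-.004*u,0]; X=c[...,:2]@u; Y=c[...,:2]@[-u[1],u[0]]
for x in(-105,-30,0,30):
    m=(abs(X-x/1000)<.006)&(abs(Y)<.055)&(P[...,2]>.06)&(P[...,2]<.13); print(x,m.sum(),np.percentile(P[m][:,2],[10,50,90]).round(4) if m.any() else "")
```

```text
-105 189 [0.0842 0.0915 0.0937]
-30 162 [0.0897 0.0914 0.0928]
0 185 [0.0904 0.0925 0.096 ]
30 192 [0.09   0.0912 0.0924]
```

View pics/s4.png

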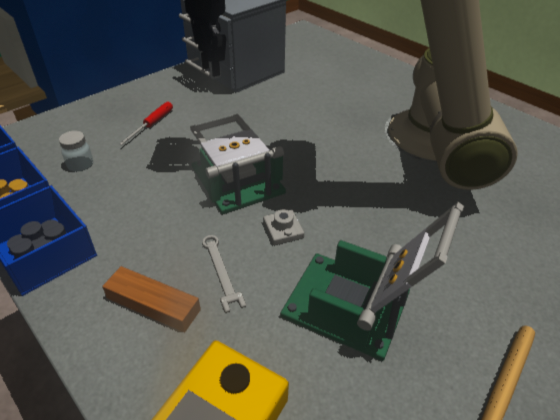

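The loaded jig's leaf lies flat and home (about 235,150), the empty jig's leaf is still open (about 410,260), and the gripper is clear.

```bash
python3 -c "
from rig import env
print(env.close_job())"
```

```text
the job is handed in; nothing more can be done
None
```

The loaded jig's leaf was swung over, lowered gently and released flat on its rest, the empty jig's leaf was left open, and the job was handed in after about 8.4 s of robot time.

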